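# Hold the damp box lid open for loading

### The arm

A 6-joint arm with a two-finger parallel gripper is mounted at the origin on the work surface. World frame = base frame: x ahead of the robot, y to its left, z up, the work surface at z = 0. Lengths are in m, angles in degrees, forces in N, time in s.
With the tool pointing down it reaches from about 0.3 to 0.75 m from the base axis. Payload 8.5 kg.
Tool frame: the origin (TCP) lies midway between the tips of the shut fingers; the grasp point (between the pads) lies 19 mm behind it; z points along the fingers, y is the direction in which the jaws open and shut (so a half turn about z gives the same grasp; the last joint's range is limited). The gripper opens to 85 mm and grips with 20 to 120 N. Pads are 22 mm wide; open, the fingers measure 114 mm over their backs; the gripper's body (76 mm by 85 mm) begins 54 mm behind the grasp point. The pads swing forward as they close: fully open they stand 13 mm farther back than shut.
Start: joints at [58.539, 21.807, 74.336, -0, 83.858, -12.336], TCP at [0.18, 0.52, 0.231] pointing down, gripper open.
Joint ranges: [-178.18, 178.18], [-50.72, 133.34], [12.68, 142.11], [-81.47, 261.47], [9.98, 163.14], [-165.26, 165.26]. Speed limits (degrees/s): [136.94, 136.94, 180, 180, 180, 180].

### API

Orientations are given as a 3x3 rotation matrix whose columns are the frame's x, y, z axes.
In Python, from rig import status, eyes, env gives the robot as it stands. The module is installed in compiled form; this text tells all that it offers.
- The arm moves only by the tool play_rows, never from a script. Its argument "targets" is text: rows parted by semicolons, each of 5 numbers parted by spaces: the shift along the tool's x, y, z in m, then the turn about the tool's z in rad, then the closure, from 0 (fully open) to 1 (shut). A call has 1 to 5 rows; each row is the pose to reach, as a shift and turn from the pose commanded when the call began, along the tool's axes at that moment; what a row does not reach only later rows make up. A row lasts 1/10 s, in which the tool goes at most 50 mm and 8.59 degrees, less where a joint would pass 70% of its speed; a pose out of reach is approached as far as the arm can. A call with a gripper value outside its range is refused whole. The fingers move at their own pace and stop on an object; "force" is the grip in N (left out, the last holds). Time passes only in rows, so rows that repeat a pose let the fingers close. It gives the time, the measured TCP pose, the force and the opening at its end, in the units of the state.
- status.observe(): the state, without advancing time (a new reading comes with each control period).
- eyes.get_image(name): name is "scene" or "top" or "wrist"; returns a dict with "pixels" (384x512x3 uint8, red, green, blue), "range_z" (384x512 float32, m along the optical axis (not along the pixel's ray), 0 where there is no reading), "mtx" (3x3 intrinsics, pixels), "k1" (the pictures are not rectified: a ray, as slopes to the right and down, at radius r is drawn at 1 + k1 r^2 times it, then the intrinsics apply), "world_to_cam" (4x4, takes a point from world to camera coordinates); the wrist camera has in their place "T_tool_cam" (4x4, takes a point from camera to tool coordinates, whose origin is the TCP and whose axes are the flange's). Camera axes: x right, y up, looking along -z (the intrinsics and any distortion apply to the point x, -y, -z); pixel columns grow to the right and rows downward; lengths in m; the calibration is good to about 2 mm. A picture is of the moment at which its call begins: read the wrist's pose just before it.
- env.close_job(): hands the job in, once; it reports no verdict.
The state is a dict: "time_s": time; "q": joint angles; "qvel": joint speeds; "joint_efforts": joint torques, N m; "position": TCP position; "tool_rot": TCP orientation; "ft_force": force on the tool from outside, world axes, zero at the start; "wrist_torque": the same for the moment, N m; "grip_width": finger opening in m.
Only numpy, scipy, OpenCV 4.12 (cv2) and the standard library are available. Lean on these libraries where they do the work, as an engineer would, in place of code of your own. Each camera call takes 0.05 s, during which the arm holds its last target.

### The job

Get the damp box ready for the next pot: slide its sliding panel fully shut over the bay where two cups are already stored, then lift the hinged lid of the other bay by its handle and hold it open at 40 degrees from shut, so that a colleague can put the bowl in. The lid falls shut if let go, so finish while still holding it still at that angle, with the panel still shut. Leave the two cups and the bowl where they are.

Things in the scene. Friction and masses are not known exactly. Their poses are not given: they have to be found in the camera images.
- damp_box: Grey damp box, 250 x 440 mm, fixed. Origin: centre of its underside; its x points across it, away from the robot (it may be turned), its y along its length to the left, z up. A divider at its y = 0 parts a left bay (+y) under the hinged lid from a right bay (-y) under the sliding panel. Aluminium tracks run along its near and far edges, full length, 157 mm high, outer faces 125 mm from the middle.
- panel (a joint): How far the sliding panel is open, m: 0 = shut over the right bay, 0.09 = open; hard stops at both. It opens along the box's +y, 4 mm above the hinged lid and over part of it, so the lid cannot rise until the panel is shut. About 2 N of friction plus 8 N per m/s; stays where it is left. White plate, 234 (box x) x 208 x 6 mm, top face 150.5 mm above the table.
- panel_handle (a point): Centre of the sliding panel's handle bar: round steel, 10 mm thick, 80 mm long, lying along the box's x, with a leg at each end; its axis is 35 mm above the panel's top face, 185.5 mm above the table. It is in the middle of the panel: box x = 0, box y = -0.110 m + joint panel. Axes as the box's.
- lid (a joint): Angle of the hinged lid in rad: 0 = shut, grows as the far edge rises (40 degrees = 0.698), stop at 1.3. It swings freely and falls shut when let go. The lid is a white plate 203 mm (from hinge to free edge) x 200 x 8 mm, 0.3 to 0.55 kg, its top face 140 mm above the table when shut.
- lid_hinge (a point): Middle of the lid's hinge line, which runs along the box's y on the side near the robot: box x = -0.100, y = 0.110, z = 0.132 m. Its axes turn with the lid: y along the hinge line, x from the hinge to the free edge, z out of the lid's top face.
- lid_handle (a point): Centre of the lid's handle bar: round steel, 10 mm thick, 70 mm long, parallel to the hinge line, its axis 34 mm above the lid's top face, a leg at each end. In the axes of lid_hinge it lies at x = 165, y = 40, z = 42 mm from lid_hinge; with the lid shut that is 174 mm above the table. Its axes turn with the lid.
- cup_a_mid (a point): Centre, half-way up, of a plain clay cup 64 mm across and 75 mm high, standing in the right bay. To be left alone.
- cup_b_mid (a point): Centre, half-way up, of a plain clay cup 60 mm across and 60 mm high, standing in the right bay. To be left alone.
- bowl_mid (a point): Centre, half-way up, of a plain clay bowl 110 mm across and 55 mm high, standing on the table beyond the box's far side. To be left alone.

How it is judged (in metres and radians):
On the way, in this order (a step that is already met when the one before it is completed fails the run):
1. the sliding panel is fully shut while the lid is still down (value of joint panel below 0.006 m and value of joint lid below 0.1 rad), for 0.2 s.
2. the lid is lifted (value of joint lid above 0.4 rad), for 0.2 s.
At the end, for the whole second after the job is handed in: The lid stands at 40 degrees within 5 degrees (0.611 to 0.785 rad) and still (under 0.05 rad/s), carried by the robot's fingers and not by the panel or a pot; the panel is shut within 6 mm; the two cups and the bowl are within 30 mm of where they stood (value of joint lid between 0.611 and 0.785 rad and velocity of joint lid between -0.05 and 0.05 rad/s and value of joint panel below 0.006 m and contact force between the fingers and lid above 0.3 N and contact force between lid and panel below 0.1 N and contact force between lid and cup_a below 0.1 N and contact force between lid and cup_b below 0.1 N and contact force between lid and bowl below 0.1 N and distance of each of cup_a_mid, cup_b_mid, bowl_mid from where it was at the start of the episode below 0.03 m); the arm keeps its last pose, push and grip.
It fails at once if a cup or the bowl is knocked over or shifted (distance of any of cup_a_mid, cup_b_mid, bowl_mid from where it was at the start of the episode above 0.03 m or angle between any of cup_a_mid, cup_b_mid, bowl_mid's own z axis and vertical above 0.5 rad).
It also fails if it takes over 48 s, if anything falls off the work surface, if the arm or the gripper's body presses on something with over 40 N, if the wrist force passes 120 N, or if a joint passes its speed limit or range.

## Working session

There is one attempt and no reset: what is moved stays moved. The work goes in short steps, Python scripts to look and compute and a tool call to move; the robot and the scene stay as the last step left them, time stands still between calls to the robot, and variables do not carry over. Pictures are saved under pics/ and viewed, and the job is handed in when it is done.

Besides the shell and the picture viewer there is one more tool, called after "Call:" as name(argument=value, ...) on one line, values as JSON. play_rows: Moves the arm, as the interface text tells. Its arguments: {"type":"object","properties":{"targets":{"type":"string"},"force":{"type":"number"}},"required":["targets"]}

```bash
ls; mkdir -p pics; python3 - <<'E'
from rig import status, eyes, env
import cv2,numpy as np
s=status.observe(); print(s)
for n in ("scene","top","wrist"):
    d=eyes.get_image(n); cv2.imwrite(f"pics/{n}0.png",d["pixels"][:,:,::-1]); np.savez(f"{n}0.npz",**d)
    print(n,{k:v for k,v in d.items() if k not in("pixels","range_z")})
E
```

```text
pics
{'time_s': 0.0, 'q': array([ 5.85392333e+01,  2.18410516e+01,  7.43846607e+01, -1.76162102e-03,
        8.38586294e+01, -1.23365625e+01]), 'qvel': array([ 0.0518545 ,  0.02080619, -0.0493834 , -0.01068616, -0.10051822,
        0.02055857]), 'joint_efforts': array([-1.38350766e-03, -4.48442531e+01, -2.31279981e+01, -2.28463887e-04,
        4.53977671e-03, -4.06848528e-05]), 'position': array([0.18004819, 0.51938159, 0.23071175]), 'tool_rot': array([[-9.44811576e-01,  3.27613392e-01, -7.42203892e-04],
       [ 3.27614109e-01,  9.44810763e-01, -1.27160245e-03],
       [ 2.84648234e-04, -1.44458118e-03, -9.99998916e-01]]), 'ft_force': array([-0.01014197, -0.26278486, -0.07044249]), 'wrist_torque': array([-0.02229163, -0.01481761,  0.01851964]), 'grip_width': 0.0854025018939997}
scene {'mtx': array([[373.71890293,   0.        , 255.86352954],
       [  0.        , 373.71890293, 193.30152798],
       [  0.        ,   0.        ,   1.        ]]), 'k1': -0.0911381368881269, 'world_to_cam': array([[ 0.97247148,  0.23294087,  0.00614575, -0.60437376],
       [-0.16941057,  0.68864693,  0.
[... 553 characters left out ...]
  3.56426571e-02,  9.90815340e-01,
        -8.98064041e-01],
       [ 0.00000000e+00,  0.00000000e+00,  0.00000000e+00,
         1.00000000e+00]])}
wrist {'mtx': array([[266.91483035,   0.        , 255.03727655],
       [  0.        , 266.91483035, 187.85019449],
       [  0.        ,   0.        ,   1.        ]]), 'k1': -0.04100278100288257, 'T_tool_cam': array([[ 2.36573499e-04,  9.59865745e-01,  2.80459793e-01,
         7.05258137e-02],
       [ 9.99999960e-01, -2.70866114e-04,  8.35114876e-05,
         2.02276544e-04],
       [ 1.56126870e-04,  2.80459762e-01, -9.59865771e-01,
        -1.42265316e-01],
       [ 0.00000000e+00,  0.00000000e+00,  0.00000000e+00,
         1.00000000e+00]])}
```

View pics/scene0.png

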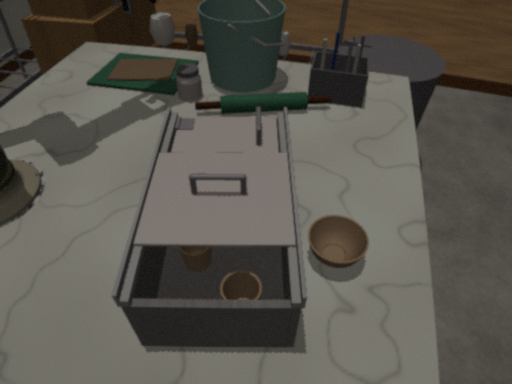

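View pics/top0.png

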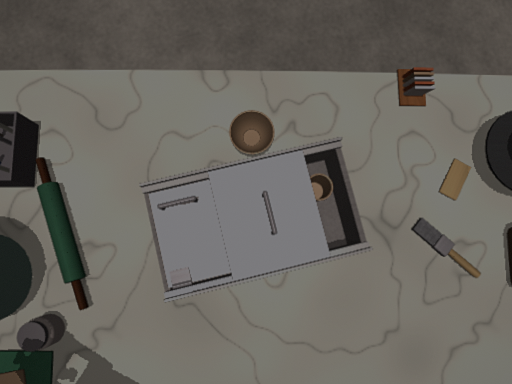

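View pics/wrist0.png

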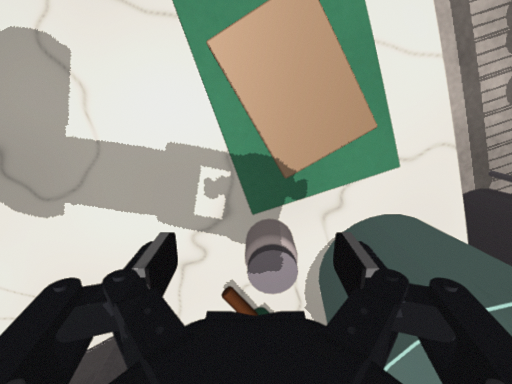

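The pictures show the box turned by about 14°. In top, the panel handle runs from (265,192) to (275,234) and the lid handle from (159,207) to (197,200). In scene, the panel handle is at (218,183) and the lid handle at (259,125). Next I'll measure them.

```bash
cat > h.py <<'E'
import numpy as np, cv2
def undist(d,uv):
    uv=np.atleast_2d(np.asarray(uv,float)); M=d["mtx"]
    p=(uv-[M[0,2],M[1,2]])/[M[0,0],M[1,1]]
    k=float(d["k1"]); q=p.copy()
    for _ in range(20): q=p/(1+k*(q**2).sum(1,keepdims=True))
    return q
def c2w(d,T_tool=None):
    return np.linalg.inv(d["world_to_cam"]) if "world_to_cam" in d else T_tool@d["T_tool_cam"]
def rays(d,uv,T=None):
    q=undist(d,uv); C=c2w(d,T)
    v=np.c_[q[:,0],-q[:,1],-np.ones(len(q))]@C[:3,:3].T
    return C[:3,3],v
def plane(d,uv,z,T=None):
    o,v=rays(d,uv,T); return o+v*((z-o[2])/v[:,2])[:,None]
def cloud(d,T=None):
    h,w=d["range_z"].shape; u,v=np.meshgrid(np.arange(w),np.arange(h))
    o,r=rays(d,np.c_[u.ravel(),v.ravel()],T); P=o+r*d["range_z"].ravel()[:,None]
    P[d["range_z"].ravel()==0]=np.nan
    return P.reshape(h,w,3)
def tri(rs):
    A=np.zeros((3,3));b=np.zeros(3);L=[]
    for o,v in rs:
        v=v/np.linalg.norm(v);Q=np.eye(3)-np.outer(v,v);A+=Q;b+=Q@o;L.append((o,v,Q))
    p=np.linalg.solve(A,b);return p,[np.linalg.norm(Q@(p-o)) for o,v,Q in L]
def T(s):
    t=np.eye(4);t[:3,:3]=s["tool_rot"];t[:3,3]=s["position"];return t
E
python3 - <<'E'
from h import *
top=dict(np.load("top0.npz"));sc=dict(np.load("scene0.npz"))
for n,d in(("top",top),("scene",sc)):
    P=cloud(d);Z=P[...,2]
    # band over the panel / lid, in box neighbourhood
    for zlo,zhi,nm in((.163,.2,"handles"),(.145,.156,"panel"),(.134,.1445,"lid"),(.1545,.160,"tracks")):
        m=((Z>zlo)&(Z<zhi)&(P[...,0]>.3)&(P[...,0]<.75)&(abs(P[...,1])<.35)).astype(np.uint8)
        k,l,st,ce=cv2.connectedComponentsWithStats(m)
        for i in range(1,k):
            if st[i,4]<25: continue
            Q=P[l==i];r=cv2.minAreaRect(Q[:,:2].astype(np.float32)*1000)
            v,u=np.where(l==i)
            print(n,nm,st[i,4],"px",ce[i].round(1),"z",np.percentile(Q[:,2],[5,50,95]).round(4),"rect",np.round(r[0],1),np.round(r[1],1),round(r[2],1))
E
```

```text
top handles 226 px [269.6 212.5] z [0.185  0.1891 0.1914] rect [559.1 -13. ] [88.5 10.1] 13.5
top handles 201 px [176.7 202.3] z [0.1718 0.1774 0.1797] rect [581.3 174.9] [10.2 79.6] 13.5
top panel 11176 px [267.8 214.5] z [0.1477 0.1502 0.1528] rect [553.9  10.5] [249.6 296.7] 13.4
top panel 42 px [148.4 183.8] z [0.1453 0.1538 0.1559] rect [623.1 238.3] [ 9.8 34.6] 8.3
top panel 27 px [177.8 285. ] z [0.1455 0.146  0.1489] rect [414.4 173.9] [ 7.  24.4] 15.6
top panel 26 px [177.6 296.7] z [0.1496 0.1548 0.1557] rect [391.5 173.3] [ 5.5 29.3] 14.9
top lid 224 px [322.5 148.1] z [0.1375 0.1426 0.1442] rect [ 703.5 -132.1] [13.5 87.3] 13.4
top lid 6684 px [188.7 234.2] z [0.1372 0.1398 0.1432] rect [519.2 158.8] [236.7 144.4] 13.6
top lid 175 px [349.1 248.6] z [0.1399 0.1427 0.1443] rect [ 486.6 -182.9] [12.8 87.1] 14.0
top tracks 556 px [239.7 161.4] z [0.1549 0.1567 0.1588] rect [670.8  42.7] [  7.  438.8] 13.5
top tracks 565 px [266.  274.8] z [0.1548 0.1566 0.1587] rect [435.5 -13.8] [  8.2 437.5] 13.6
scene handles 146 px [258.  120.9] z [0.166  0.1782 0.1802] rect [583.2 173.2
[... 175 characters left out ...]
rect [555.4  13.4] [247.6 437.3] 13.6
scene panel 42 px [177.5 121.5] z [0.1454 0.1465 0.1481] rect [416.7 168.1] [ 8.2 40.8] 13.9
scene lid 3782 px [220.9 134.9] z [0.1391 0.1404 0.1433] rect [510.8 160.9] [221.7 134.3] 13.6
scene lid 228 px [281.5 133.6] z [0.1396 0.1434 0.1444] rect [627.2 191.3] [ 12.9 136.9] 13.5
scene lid 627 px [130.4 276.1] z [0.1354 0.1431 0.1443] rect [ 486.4 -179.2] [19.4 96.1] 9.6
scene lid 508 px [293.9 277.3] z [0.1368 0.1433 0.1444] rect [ 704.3 -128.7] [18.4 93.2] 17.7
scene tracks 800 px [138.6 208.6] z [0.1552 0.1571 0.1585] rect [436.5 -13.2] [  7.7 440.9] 13.7
scene tracks 762 px [295.4 210.4] z [0.1556 0.1571 0.1585] rect [672.4  42.5] [  6.6 438.7] 13.7
```

```bash
python3 - <<'E'
import cv2
a=cv2.imread("pics/top0.png")[130:310,130:380];cv2.imwrite("pics/top0c.png",cv2.resize(a,None,fx=3,fy=3,interpolation=2))
a=cv2.imread("pics/scene0.png")[90:220,130:310];cv2.imwrite("pics/sc0c.png",cv2.resize(a,None,fx=4,fy=4,interpolation=2))
E
```

```text
(no output)
```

View pics/top0c.png

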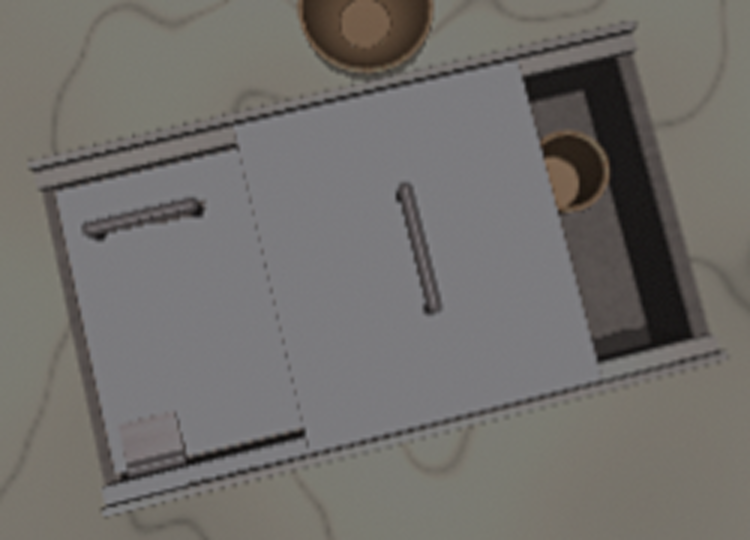

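View pics/sc0c.png

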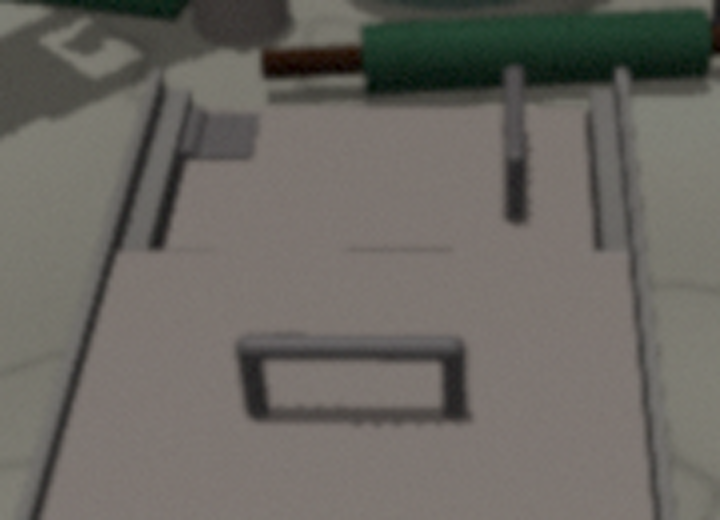

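```bash
cat >> h.py <<'E'
YAW=np.radians(13.55)
X=np.array([np.cos(YAW),np.sin(YAW),0]);Y=np.array([-np.sin(YAW),np.cos(YAW),0])
def shift(s,p,yaw=None):
    R=s["tool_rot"];d=R.T@(np.asarray(p)-s["position"])
    y0=np.degrees(np.arctan2(R[1,1],R[0,1]))
    t=0 if yaw is None else -np.radians(yaw-y0)
    return d.round(4),round(t,4),round(y0,2)
E
python3 - <<'E'
from h import *
from rig import status
top=dict(np.load("top0.npz"));sc=dict(np.load("scene0.npz"))
for nm,a,b in(("panel bar far end",(264.7,192.3),(245.2,176.2)),("panel bar near end",(274,232.7),(190,176.2)),
  ("lid bar left",(161.5,206.5),(258.5,109)),("lid bar right",(196,199.3),(259,128.5))):
    o1,v1=rays(top,a);o2,v2=rays(sc,b);p,e=tri([(o1,v1[0]),(o2,v2[0])]);print(nm,p.round(4),np.round(e,4))
B=np.array([.554,.0145,0])
for n,p in(("ph",[.5600,-.0135,0]),("lh",[.582,.174,0])):
    q=np.array(p)-B;print(n,"box",q@X,q@Y)
P=np.concatenate([cloud(sc).reshape(-1,3),cloud(top).reshape(-1,3)])
m=(P[:,2]>.17)&(P[:,0]>.05)&(P[:,0]<.85)&(abs(P[:,1])<.8);Q=P[m]
g={}
for q in Q: 
    k=tuple((q[:2]//.06).astype(int)); g.setdefault(k,[]).append(q[2])
for k,v in sorted(g.items()):
    if len(v)>15: print(np.array(k)*.06,len(v),round(max(v),3))
s=status.observe()
print(shift(s,[.560,-.0135,.29],103.55))
E
```

```text
panel bar far end [ 0.6017 -0.0027  0.187 ] [0.0022 0.0022]
panel bar near end [ 0.5191 -0.0212  0.1858] [0.0005 0.0005]
lid bar left [0.5744 0.2051 0.176 ] [0.0021 0.0021]
lid bar right [0.59   0.1361 0.179 ] [0.0036 0.0036]
ph box -0.0007272321913997375 -0.02862640622466942
lh box 0.06459050877534814 0.14850022281512462
[0.12 0.42] 110 0.28
[0.18 0.54] 20 0.254
[0.3  0.54] 169 0.222
[0.3 0.6] 48 0.221
[0.3  0.66] 199 0.222
[0.3  0.72] 185 0.209
[0.36 0.48] 247 0.221
[0.36 0.54] 101 0.221
[0.36 0.72] 209 0.201
[0.42 0.48] 306 0.223
[0.42 0.54] 138 0.221
[0.42 0.72] 207 0.21
[ 0.48 -0.06] 184 0.192
[0.48 0.54] 411 0.223
[0.48 0.6 ] 93 0.221
[0.48 0.66] 38 0.22
[0.48 0.72] 170 0.221
[ 0.54 -0.06] 408 0.194
[0.54 0.12] 195 0.182
[0.54 0.18] 130 0.181
[0.54 0.6 ] 50 0.221
[ 0.6  -0.06] 37 0.19
[0.72 0.54] 23 0.177
(array([-0.5335, -0.3791, -0.0589]), np.float64(-0.5703), np.float64(70.87))
```

Call:
play_rows(targets="0 0 -0.04 0 0; -0.03 -0.02 -0.059 0 0; -0.06 -0.043 -0.059 0 0; -0.1 -0.071 -0.059 0 0; -0.14 -0.1 -0.059 0 0")

```text
time_s: 0.65
position: [0.2801, 0.3779, 0.2902]
tool_rot: [[-0.945, 0.327, -0.0], [0.327, 0.945, -0.0], [-0.0, -0.0, -1.0]]
ft_force: [0.7, 0.1, 1.0]
grip_width: 0.0852
```

Call:
play_rows(targets="-0.035 -0.025 0 0 0; -0.07 -0.05 0 0 0; -0.105 -0.075 0 0 0; -0.14 -0.1 0 0 0; -0.18 -0.128 0 0 0")

```text
time_s: 1.15
position: [0.4082, 0.198, 0.2903]
tool_rot: [[-0.945, 0.327, -0.0], [0.327, 0.945, 0.0], [0.0, 0.0, -1.0]]
ft_force: [1.0, 0.3, -0.7]
grip_width: 0.0853
```

Call:
play_rows(targets="-0.04 -0.028 0 -0.12 0; -0.08 -0.057 0 -0.24 0; -0.12 -0.085 0 -0.36 0; -0.16 -0.113 0 -0.48 0; -0.19 -0.135 0 -0.57 0")

```text
time_s: 1.65
position: [0.5442, 0.007, 0.2898]
tool_rot: [[-0.972, -0.237, -0.001], [-0.237, 0.972, -0.0], [0.001, 0.0, -1.0]]
ft_force: [0.6, 1.1, -0.1]
grip_width: 0.0853
```

```bash
python3 - <<'E'
from h import *
from rig import status,eyes
s=status.observe();print(s["position"],s["time_s"],s["q"].round(1),shift(s,[.560,-.0135,.29],103.55))
d=eyes.get_image("wrist");cv2.imwrite("pics/w1.png",d["pixels"][:,:,::-1])
P=cloud(d,T(s));Z=P[...,2]
for lo,hi,b in((.163,.2,(.4,.7,-.15,.1)),):
    m=(Z>lo)&(Z<hi)&(P[...,0]>b[0])&(P[...,0]<b[1])&(P[...,1]>b[2])&(P[...,1]<b[3])
    k,l,st,ce=cv2.connectedComponentsWithStats(m.astype(np.uint8))
    for i in range(1,k):
        if st[i,4]>60:
            Q=P[l==i];Q=Q[Q[:,2]>.183] if (Q[:,2]>.183).sum()>30 else Q
            r=cv2.minAreaRect(Q[:,:2].astype(np.float32)*1000);print(st[i,4],ce[i],Q[:,2].max(),np.median(Q[:,2]),r)
E
```

```text
[0.54424208 0.0070242  0.28981216] 1.65 [ -11.7   19.3   68.6   -0.    92.2 -115.4] (array([-0.0104, -0.0237, -0.0002]), np.float64(0.0028), np.float64(103.71))
932 [233.42703863 193.9248927 ] 0.19169703396375917 0.18925275238029143 ((560.2012939453125, -11.085731506347656), (89.08189392089844, 10.057093620300293), 13.556230545043945)
```

View pics/w1.png

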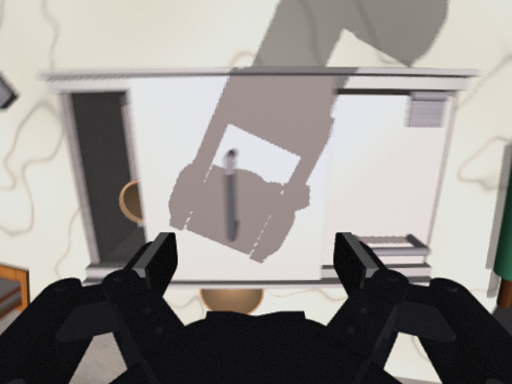

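The wrist view shows the bar at (232,195), between the fingers but a little to the left, at world (0.560, -0.0125), which matches the fixed cameras. I'll go down and grip it.

Call:
play_rows(targets="-0.01 -0.0227 0 0.003 0; -0.01 -0.0227 0.035 0.003 0; -0.01 -0.0227 0.075 0.003 0; -0.01 -0.0227 0.11 0.003 0; -0.01 -0.0227 0.122 0.003 0")

```text
time_s: 2.2
position: [0.5566, -0.0098, 0.165]
tool_rot: [[-0.973, -0.231, -0.006], [-0.231, 0.973, 0.001], [0.006, 0.003, -1.0]]
ft_force: [0.0, -0.1, -0.8]
grip_width: 0.0851
```

Call:
play_rows(targets="0 0 0 0 0; 0 0 0 0 1; 0 0 0 0 1; 0 0 0 0 1; 0 0 0 0 1", force=40)

```text
time_s: 2.7
position: [0.5584, -0.0102, 0.1691]
tool_rot: [[-0.973, -0.231, 0.001], [-0.231, 0.973, -0.0], [-0.001, -0.001, -1.0]]
ft_force: [0.2, 0.3, 0.2]
grip_width: 0.028
```

Call:
play_rows(targets="0 0 0 0 1; 0 0 0 0 1; 0 0 0 0 1")

```text
time_s: 3.0
position: [0.5583, -0.0103, 0.1688]
tool_rot: [[-0.973, -0.231, 0.001], [-0.231, 0.973, -0.0], [-0.001, -0.001, -1.0]]
ft_force: [-1.4, -1.1, 4.2]
grip_width: 0.0087
```

The fingers are closed on the bar (opening 8.7 mm). Now I'll slide it along tool -y.

Call:
play_rows(targets="0 -0.012 0 0 1; 0 -0.03 0 0 1; 0 -0.048 0 0 1; 0 -0.062 0 0 1; 0 -0.07 0 0 1")

```text
time_s: 3.5
position: [0.575, -0.0799, 0.1688]
tool_rot: [[-0.973, -0.23, 0.001], [-0.23, 0.973, -0.0], [-0.001, -0.0, -1.0]]
ft_force: [0.7, 2.4, 5.6]
grip_width: 0.0088
```

Call:
play_rows(targets="0 -0.004 0 0 1; 0 -0.008 0 0 1; 0 -0.011 0 0 1; 0 -0.013 0 0 1; 0 -0.013 0 0 1")

```text
time_s: 4.0
position: [0.5779, -0.0919, 0.1688]
tool_rot: [[-0.973, -0.231, 0.001], [-0.231, 0.973, -0.0], [-0.001, -0.0, -1.0]]
ft_force: [1.3, 0.9, 5.1]
grip_width: 0.0083
```

```bash
python3 - <<'E'
from h import *
from rig import status,eyes
s=status.observe();print(s["position"],s["ft_force"],s["grip_width"],(s["position"]-[.554,.0145,0])@np.c_[X,Y])
E
```

```text
[ 0.57788592 -0.09186141  0.16877883] [1.25229192 0.89410518 5.14192109] 0.008261167230638742 [-0.00169875 -0.10899725]
```

Only about 1 mm is left by this estimate, and the force shows no contact with the stop yet. I'll nudge on.

Call:
play_rows(targets="0 -0.001 0 0 1; 0 -0.002 0 0 1; 0 -0.002 0 0 1")

```text
time_s: 4.3
position: [0.5779, -0.0919, 0.1688]
tool_rot: [[-0.973, -0.232, 0.0], [-0.232, 0.973, 0.003], [-0.001, 0.003, -1.0]]
ft_force: [-1.3, 9.4, 7.0]
grip_width: 0.0087
```

Call:
play_rows(targets="0 -0.001 0 0 1; 0 -0.002 0 0 1; 0 -0.002 0 0 1")

```text
time_s: 4.6
position: [0.5779, -0.092, 0.1687]
tool_rot: [[-0.973, -0.232, -0.001], [-0.232, 0.973, 0.007], [-0.001, 0.007, -1.0]]
ft_force: [-3.2, 17.2, 8.9]
grip_width: 0.0082
```

The stop is reached: force rises to 17 N with no motion. I'll relax, release and rise.

Call:
play_rows(targets="0 0.003 0 0 1; 0 0.003 0 0 0; 0 0.003 0 0 0; 0 0.003 0 0 0; 0 0.003 0 0 0")

```text
time_s: 5.1
position: [0.5775, -0.0923, 0.168]
tool_rot: [[-0.973, -0.231, -0.0], [-0.231, 0.973, 0.0], [0.0, 0.0, -1.0]]
ft_force: [-0.3, 0.1, 0.8]
grip_width: 0.0665
```

Call:
play_rows(targets="0 0 0 0 0; 0 0 0 0 0; 0 0 -0.03 0 0; 0 0 -0.07 0 0; 0 0 -0.1 0 0")

```text
time_s: 5.6
position: [0.5777, -0.0919, 0.2706]
tool_rot: [[-0.973, -0.231, 0.002], [-0.231, 0.973, -0.001], [-0.001, -0.001, -1.0]]
ft_force: [0.8, -0.0, -0.7]
grip_width: 0.0856
```

```bash
python3 - <<'E'
from h import *
from rig import status,eyes
s=status.observe();print(s["position"],s["ft_force"],s["grip_width"],s["q"].round(1))
B=np.array([.554,.0145,0])
d=eyes.get_image("wrist");cv2.imwrite("pics/w2.png",d["pixels"][:,:,::-1])
t=eyes.get_image("top");cv2.imwrite("pics/t2.png",t["pixels"][:,:,::-1])
for n,P in(("w",cloud(d,T(s))),("t",cloud(t))):
    q=P-B;bx=q@X;by=q@Y;Z=P[...,2]
    m=(Z>.183)&(Z<.195)&(abs(bx)<.055)&(abs(by+.09)<.06)
    print(n,"panel bar",bx[m].mean(),by[m].mean(),m.sum())
    m=(Z>.171)&(Z<.183)&(abs(bx-.065)<.03)&(abs(by-.15)<.05)
    print(n,"lid bar",bx[m].mean(),by[m].mean(),(np.c_[bx[m],by[m]].max(0)+np.c_[bx[m],by[m]].min(0))/2,m.sum())
# target above lid handle
lh=B+.0645*X+.149*Y;print("lh",lh);lh[2]=.28
print(shift(s,lh,13.55))
E
```

```text
[ 0.57768332 -0.09189956  0.27058936] [ 0.80152803 -0.02241827 -0.6979872 ] 0.08559737848897923 [ -20.6   24.    64.2   -0.    91.6 -124. ]
w panel bar -0.002952751150044735 -0.10854913321205018 1054
w lid bar 0.06417463772361406 0.13124230465347622 [0.06506898 0.13396337] 428
t panel bar -0.030072663421590862 -0.10997869360438929 75
t lid bar 0.06355103309514093 0.149341595311613 [0.06398319 0.14996937] 191
lh [0.58179492 0.17446466 0.        ]
(array([-0.0656,  0.2582, -0.0096]), np.float64(1.5677), np.float64(103.37))
```

View pics/t2.png

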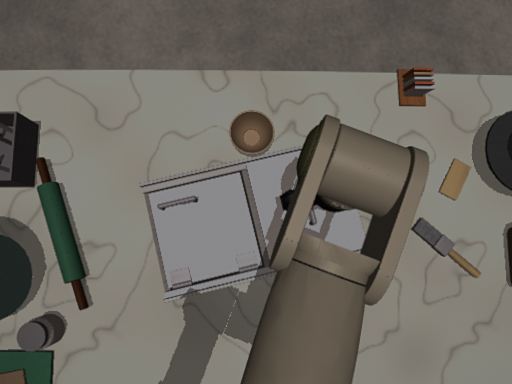

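View pics/w2.png

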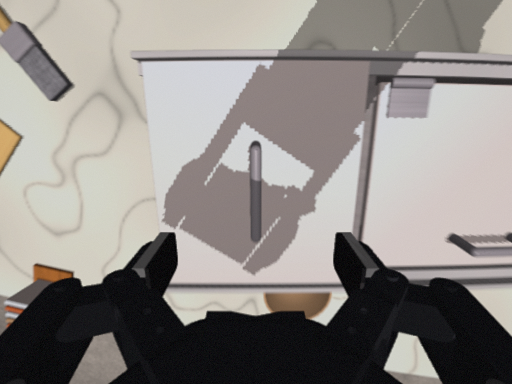

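The panel is shut: its bar is at box y of about -0.1085, and both lid hinges are now uncovered. On to the lid handle, at about (475,243) in the wrist view.

Call:
play_rows(targets="-0.01 0.035 -0.01 0.14 0; -0.02 0.075 -0.01 0.28 0; -0.03 0.115 -0.01 0.42 0; -0.042 0.155 -0.01 0.56 0; -0.05 0.19 -0.01 0.7 0")

```text
time_s: 6.2
position: [0.582, 0.1065, 0.2774]
tool_rot: [[-0.891, 0.455, -0.001], [0.455, 0.891, 0.0], [0.001, -0.0, -1.0]]
ft_force: [-0.3, -0.3, 0.2]
grip_width: 0.0852
```

Call:
play_rows(targets="0 0 0 0.14 0; 0 0 0 0.28 0; 0 0 0 0.42 0; 0 0 0 0.56 0; 0 0 0 0.7 0")

```text
time_s: 6.7
position: [0.5821, 0.1046, 0.2773]
tool_rot: [[-0.388, 0.922, -0.002], [0.922, 0.388, 0.0], [0.001, -0.001, -1.0]]
ft_force: [-0.2, 0.1, -0.2]
grip_width: 0.0852
```

```bash
cat > lk.py <<'E'
from h import *
from rig import status,eyes
import sys
s=status.observe();print(s["position"],s["time_s"],s["q"].round(1))
B=np.array([.554,.0145,0])
d=eyes.get_image("wrist");cv2.imwrite(f"pics/{sys.argv[1]}.png",d["pixels"][:,:,::-1])
P=cloud(d,T(s));q=P-B;bx=q@X;by=q@Y;Z=P[...,2]
m=(Z>.171)&(Z<.183)&(abs(bx-.065)<.03)&(abs(by-.15)<.05)
c=np.c_[bx[m],by[m]];print("lid bar",c.mean(0),(c.max(0)+c.min(0))/2,c.min(0),c.max(0),m.sum(),Z[m].max())
lh=B+.0645*X+.149*Y;lh[2]=.28
print(shift(s,lh,13.55))
E
python3 lk.py w3
```

```text
[0.58206866 0.10456721 0.27728694] 6.7 [ -1.3  24.7  62.2  -0.   93.3 -24.1]
lid bar [0.06523317 0.15296438] [0.06570631 0.15116278] [0.06036061 0.1115061 ] [0.07105202 0.19081946] 1001 0.18064254065115043
(array([ 0.0645,  0.0269, -0.0027]), np.float64(0.1619), np.float64(22.82))
```

View pics/w3.png

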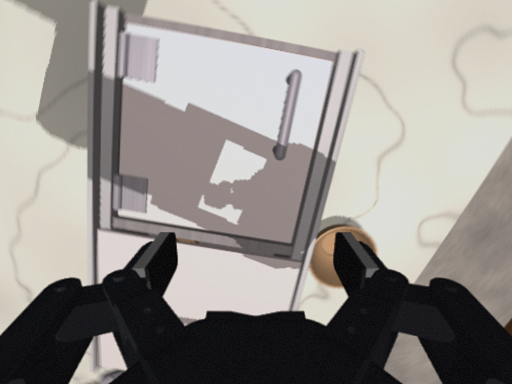

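The lid bar runs from (293,75) to (280,153) in the picture. That puts it at box (0.065, 0.150) with its top at about 0.180. I'll line up, then go down.

Call:
play_rows(targets="0.022 0.009 0 0.08 0; 0.045 0.018 0 0.162 0; 0.0655 0.0272 0.01 0.162 0; 0.0655 0.0272 0.04 0.162 0; 0.0655 0.0272 0.06 0.162 0")

```text
time_s: 7.25
position: [0.5808, 0.1761, 0.2159]
tool_rot: [[-0.244, 0.97, -0.002], [0.97, 0.244, -0.0], [0.0, -0.002, -1.0]]
ft_force: [1.8, -0.3, -0.1]
grip_width: 0.0853
```

```bash
python3 lk.py w4; python3 - <<'E'
from h import *
from rig import status
s=status.observe();B=np.array([.554,.0145,0]);print(shift(s,B+.065*X+.150*Y+[0,0,.159],13.55))
E
```

```text
[0.58078711 0.17612089 0.215908  ] 7.25 [ 5.7 28.3 66.2 -0.  85.7 -8.4]
lid bar [0.06613571 0.15472023] [0.06630369 0.15164592] [0.06134055 0.11215431] [0.07126683 0.19113753] 1366 0.18032079346300237
(array([-0.0018,  0.0004, -0.0641]), np.float64(0.0096), np.float64(14.1))
(array([-0.0007,  0.0026,  0.0537]), np.float64(0.0089), np.float64(14.06))
```

View pics/w4.png

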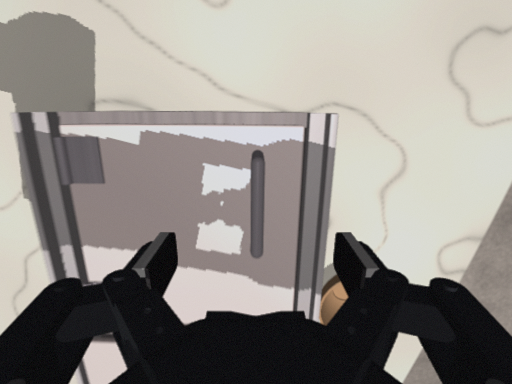

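Call:
play_rows(targets="0 0.0015 0.02 0.009 0; 0 0.0015 0.045 0.009 0; 0 0.0015 0.057 0.009 0; 0 0.0015 0.057 0.009 0; 0 0.0015 0.057 0.009 1", force=50)

```text
time_s: 7.8
position: [0.5835, 0.1758, 0.1622]
tool_rot: [[-0.231, 0.973, 0.001], [0.973, 0.231, 0.0], [-0.0, 0.001, -1.0]]
ft_force: [0.1, 0.2, 0.2]
grip_width: 0.0729
```

Call:
play_rows(targets="0 0 0 0 1; 0 0 0 0 1; 0 0 0 0 1; 0 0 0 0 1; 0 0 0 0 1")

```text
time_s: 8.3
position: [0.5823, 0.1756, 0.1617]
tool_rot: [[-0.231, 0.973, -0.002], [0.973, 0.231, -0.001], [-0.0, -0.002, -1.0]]
ft_force: [-3.7, -1.6, 3.3]
grip_width: 0.0081
```

Call:
play_rows(targets="0 0 0 0 1; 0 0 0 0 1")

```text
time_s: 8.5
position: [0.5823, 0.1756, 0.1617]
tool_rot: [[-0.231, 0.973, -0.002], [0.973, 0.231, -0.001], [-0.0, -0.002, -1.0]]
ft_force: [-5.0, -1.9, 3.9]
grip_width: 0.008
```

```bash
cat > arc.py <<'E'
from h import *
from rig import status
B=np.array([.554,.0145,0])
s=status.observe();p=s["position"];q=(p-B)
print(s["time_s"],"box",q@X,q@Y,p[2],"f",s["ft_force"].round(1),"w",s["grip_width"])
r=np.hypot(.165,.042);f=np.arctan2(.042,.165)
# grasp offset: tcp relative to bar at shut, remembered
import sys
x0,z0=float(sys.argv[1]),float(sys.argv[2])
R=s["tool_rot"]
for a in (5,10,15,20,25,30,35,40):
    A=np.radians(a)
    t=B+X*(x0+r*(np.cos(A+f)-np.cos(f)))+Y*(q@Y); t[2]=z0+r*(np.sin(A+f)-np.sin(f))
    print(a,(R.T@(t-p)).round(4))
E
python3 - <<'E'
from h import *
from rig import status
s=status.observe();q=s["position"]-[.554,.0145,0];print(q@X,q[2],s["ft_force"],s["grip_width"])
E
```

```text
0.06522056383253497 0.1617404433685522 [-5.01111092 -1.93954353  3.88339588] 0.007953097811793292
```

```bash
python3 arc.py .0652 .1617
```

```text
8.5 box 0.06522056383253497 0.15003069928435078 0.1617404433685522 f [-5.  -1.9  3.9] w 0.007953097811793292
5 [-0.     -0.0043 -0.0142]
10 [-0.     -0.0099 -0.028 ]
15 [-0.0001 -0.0166 -0.0412]
20 [-0.0001 -0.0244 -0.0538]
25 [-0.0001 -0.0333 -0.0657]
30 [-0.0002 -0.0433 -0.0768]
35 [-0.0002 -0.0541 -0.0869]
40 [-0.0002 -0.0658 -0.0961]
```

Call:
play_rows(targets="0 -0.0014 -0.005 0 1; 0 -0.003 -0.0095 0 1; 0 -0.0043 -0.0142 0 1; 0 -0.007 -0.021 0 1; 0 -0.0099 -0.028 0 1")

```text
time_s: 9.0
position: [0.573, 0.1734, 0.1897]
tool_rot: [[-0.231, 0.973, -0.001], [0.973, 0.231, -0.0], [0.0, -0.001, -1.0]]
ft_force: [-1.8, -1.1, -6.4]
grip_width: 0.0079
```

```bash
python3 lk.py w5; python3 arc.py .0652 .1617
```

```text
[0.57303959 0.17343798 0.18970261] 9.0 [ 5.5 28.5 70.2 -0.  81.3 -7.8]
lid bar [0.08746127 0.16434262] [0.07577291 0.15948085] [0.05654939 0.11900547] [0.09499642 0.19995622] 2488 0.1828803068663127
(array([-0.001 ,  0.0087, -0.0903]), np.float64(-0.0035), np.float64(13.35))
9.05 box 0.05528813656381994 0.15004563051084402 0.1908051131864718 f [-3.9 -1.5 -5.6] w 0.007867168595393692
5 [0.     0.0056 0.0149]
10 [0.     0.0001 0.0011]
15 [-0.     -0.0066 -0.0122]
20 [-0.0001 -0.0144 -0.0248]
25 [-0.0001 -0.0233 -0.0367]
30 [-0.0001 -0.0332 -0.0478]
35 [-0.0002 -0.044  -0.0579]
40 [-0.0002 -0.0557 -0.0671]
```

View pics/w5.png

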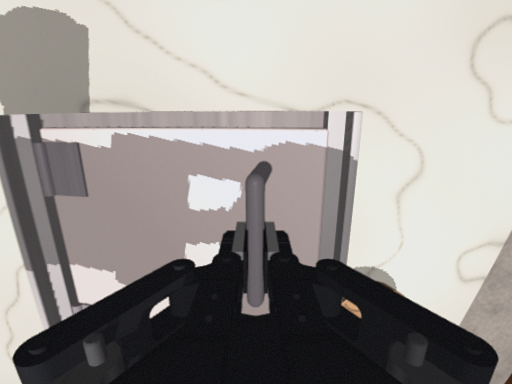

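The fingers hold the bar at (256,240) and the leg tilts as the lid rises. The forces are small, so I'll carry on along the arc.

Call:
play_rows(targets="0 -0.0033 -0.0067 0 1; 0 -0.0066 -0.0127 0 1; 0 -0.0105 -0.019 0 1; 0 -0.0144 -0.0252 0 1; 0 -0.0188 -0.0312 0 1")

```text
time_s: 9.55
position: [0.5555, 0.1692, 0.2217]
tool_rot: [[-0.231, 0.973, 0.003], [0.973, 0.231, 0.0], [-0.0, 0.003, -1.0]]
ft_force: [5.5, 1.0, -0.8]
grip_width: 0.0077
```

```bash
python3 arc.py .0652 .1617
```

```text
9.55 box 0.03769034561133461 0.15004750655776009 0.22165848652934733 f [ 5.5  1.  -0.8] w 0.007748578766068768
5 [0.0001 0.0231 0.0458]
10 [0.0001 0.0176 0.032 ]
15 [0.     0.011  0.0187]
20 [0.     0.0032 0.0061]
25 [-0.     -0.0057 -0.0059]
30 [-0.0001 -0.0155 -0.017 ]
35 [-0.0001 -0.0263 -0.0272]
40 [-0.0001 -0.038  -0.0364]
```

Call:
play_rows(targets="0 -0.005 -0.0055 0 1; 0 -0.0102 -0.0112 0 1; 0 -0.0155 -0.017 0 1; 0 -0.0208 -0.0222 0 1; 0 -0.0263 -0.0272 0 1")

```text
time_s: 10.05
position: [0.5311, 0.1633, 0.2501]
tool_rot: [[-0.231, 0.973, 0.008], [0.973, 0.231, 0.001], [-0.001, 0.008, -1.0]]
ft_force: [7.3, 1.8, 2.6]
grip_width: 0.0079
```

```bash
python3 arc.py .0652 .1617 | sed -n '1p;8,9p'
```

```text
10.05 box 0.012557791438674363 0.15005136584727335 0.25012362595012383 f [7.3 1.8 2.6] w 0.007877770225211125
35 [-0.     -0.0013  0.0014]
40 [-0.     -0.0129 -0.0079]
```

Call:
play_rows(targets="0 -0.004 -0.003 0 1; 0 -0.008 -0.006 0 1; 0 -0.012 -0.0085 0 1; 0 -0.012 -0.0085 0 1; 0 -0.012 -0.0085 0 1")

```text
time_s: 10.55
position: [0.5202, 0.1607, 0.2594]
tool_rot: [[-0.231, 0.973, 0.011], [0.973, 0.231, 0.002], [-0.001, 0.011, -1.0]]
ft_force: [8.5, 2.3, 8.0]
grip_width: 0.0077
```

```bash
python3 arc.py .0652 .1617 | sed -n '1p;8,9p'; cat > ang.py <<'E'
from h import *
from rig import status,eyes
import sys
B=np.array([.554,.0145,0]);s=status.observe();H=B-.1*X
for n in("scene","top","wrist"):
    d=eyes.get_image(n);cv2.imwrite(f"pics/{n}_{sys.argv[1]}.png",d["pixels"][:,:,::-1])
    P=cloud(d,T(s));q=P-H;bx=q@X;by=q@Y;z=P[...,2]-.132
    lx,lz=bx,z
    rad=np.hypot(lx,lz);an=np.degrees(np.arctan2(lz,lx))
    m=(by>.02)&(by<.2)&(rad>.06)&(rad<.2)&(an>20)&(an<60)&(z>.03)
    # fit a line robustly to (bx,z): plane containing y
    if m.sum()<50: print(n,"few");continue
    p=np.c_[bx[m],z[m]]
    h,e=np.histogram(an[m]-np.degrees(np.arcsin(.008/rad[m])),bins=np.arange(20,60.1,.5));i=h.argmax()
    print(n,m.sum(),"mode angle",e[i]+.25,h[max(0,i-3):i+4])
    qb=P-B;m=(P[...,2]>.183)&(P[...,2]<.195)&(abs(qb@X)<.055)&(abs(qb@Y+.09)<.06)
    if m.sum()>20: print("  panel bar y",(qb@Y)[m].mean(),m.sum())
E
python3 ang.py a
```

```text
10.55 box 0.001388142208495705 0.15006806205125164 0.2594423539424176 f [8.5 2.3 8. ] w 0.0077224151777256006
35 [0.     0.0098 0.0108]
40 [-0.     -0.0018  0.0015]
scene 3381 mode angle 39.25 [   7  101  893 1603  264    9    9]
  panel bar y -0.1116606928947835 459
top 2946 mode angle 39.25 [  32   84  424 1120  873  290   85]
  panel bar y -0.10959033092445827 217
wrist 18858 mode angle 38.75 [   4  143 1735 7569 4996   60   15]
```

View pics/scene_a.png

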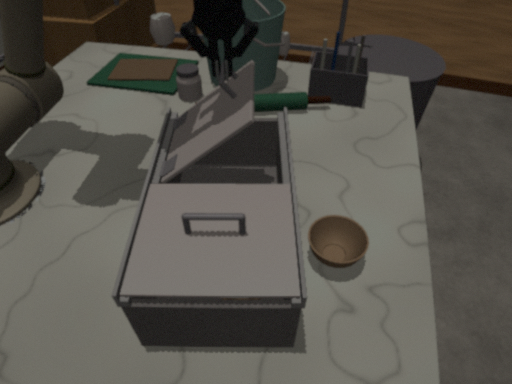

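View pics/wrist_a.png

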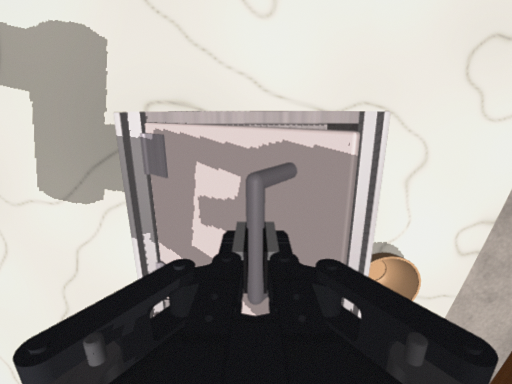

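The lid stands at about 39° by all three cameras, and in the scene view it is clear of the panel, with the panel handle at (214,217) and the bowl and box undisturbed. I'll hold to check that it stays still.

Call:
play_rows(targets="0 0 0 0 1; 0 0 0 0 1; 0 0 0 0 1; 0 0 0 0 1; 0 0 0 0 1")

```text
time_s: 11.2
position: [0.5203, 0.1607, 0.2594]
tool_rot: [[-0.231, 0.973, 0.011], [0.973, 0.231, 0.002], [-0.001, 0.011, -1.0]]
ft_force: [10.0, 1.4, 7.4]
grip_width: 0.0075
```

Call:
play_rows(targets="0 0 0 0 1; 0 0 0 0 1; 0 0 0 0 1; 0 0 0 0 1; 0 0 0 0 1")

```text
time_s: 11.7
position: [0.5203, 0.1608, 0.2594]
tool_rot: [[-0.231, 0.973, 0.011], [0.973, 0.231, 0.002], [-0.001, 0.011, -1.0]]
ft_force: [9.9, 2.7, 6.9]
grip_width: 0.0076
```

```bash
python3 ang.py b; python3 - <<'E'
from h import *
from rig import status
s=status.observe();print(s["position"],s["qvel"].round(2),s["ft_force"],s["grip_width"],s["time_s"])
a=cv2.imread("pics/scene_b.png")[220:290,290:380].astype(int);b=cv2.imread("pics/scene0.png")[220:290,290:380].astype(int)
print("bowl diff",abs(a-b).mean())
E
```

```text
scene 3390 mode angle 39.25 [   7  129 1004 1584  157   10    6]
  panel bar y -0.11163201580299763 457
top 2939 mode angle 39.25 [  24   97  491 1101  831  296   72]
  panel bar y -0.10949130432625867 216
wrist 18878 mode angle 38.75 [  10  265 2367 8000 3836   33   19]
[0.5203139  0.16073165 0.25936232] [ 0.08  0.06  0.05  0.01 -0.04  0.  ] [9.56903793 2.34575173 7.01707461] 0.007979481943290186 11.85
bowl diff 2.8653439153439155
```

```bash
python3 -c "
from rig import env;print(env.close_job())"
```

```text
the job is handed in; nothing more can be done
None
```

I slid the panel shut by its handle, then lifted the hinged lid by its bar. I handed the job in at about 11.9 s, still gripping the lid with it held at about 39°.

- **Panel:** while sliding, the arm met the hard stop, with the force rising to 17 N and no further motion. At the end the cameras put the handle at box y -0.1095 to -0.1116, so the panel is shut to within about 2 mm.
- **Lid:** the scene and top cameras read 39.25° and the wrist camera 38.75°. The reading did not change over about 1 s of holding. It is inside the 35–45° band, though about 1° below the target. In the scene picture it stands clear of the panel.
- **Grip:** the fingers are closed on the bar, with an opening of about 8 mm against a 10 mm bar. The bar sits about 12 mm from the fingertips, nearer the tips than the nominal 19 mm. A steady wrist force of about 12 N remains.
- **Pots:** the bowl looked unmoved when I compared the scene pictures. I could not see the cups under the shut panel, so I did not check them directly; nothing went into their bay.

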